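# Brush out candle tumblers and set them on display

### The job

Dust out the candle tumblers with the long brush, taking the tallest one first and the shortest last: in each, run the brush down to the bottom, up past half its depth and down to the bottom again. Hang the brush back in its holder and have every tumbler standing upright, wholly on the wooden display tray and not touching another; they are thin, so hold them lightly, do not press hard with the brush, and set them down gently, and leave the books, the jar and the gift box where they are.

Things in the scene. Friction and masses are not known exactly. Their poses are not given: they have to be found in the camera images.
- tall_tumbler: tall candle tumbler (may be absent): mustard-glazed straight-sided open cup, 96 mm high, 62 mm outside and 55 mm inside diameter, inner floor 12 mm above its underside, about 0.2 kg; origin at the centre of its underside, z up. Sizes: 96, 78, 60 mm. Breaks if the fingers press over 40 N each (80 N in all) if the brush presses it over 30 N, or if it hits the tray over 45 N
- middle_tumbler: middle-sized candle tumbler (may be absent): mustard-glazed straight-sided open cup, 78 mm high, 62 mm outside and 55 mm inside diameter, inner floor 12 mm above its underside, about 0.2 kg; origin at the centre of its underside, z up. Sizes: 96, 78, 60 mm. Breaks if the fingers press over 40 N each (80 N in all) if the brush presses it over 30 N, or if it hits the tray over 45 N
- short_tumbler: short candle tumbler (may be absent): mustard-glazed straight-sided open cup, 60 mm high, 62 mm outside and 55 mm inside diameter, inner floor 12 mm above its underside, about 0.2 kg; origin at the centre of its underside, z up. Sizes: 96, 78, 60 mm. Breaks if the fingers press over 40 N each (80 N in all) if the brush presses it over 30 N, or if it hits the tray over 45 N
- brush: long bottle brush, 200 mm, 0.09 kg, hanging upright in its holder; origin at the centre of its foot (lower end), z towards the handle. White-grey bristle head of 25 mm diameter from 0 to 84 mm, thin stem, black round collar of 64 mm diameter from 110 to 116 mm, round wooden handle of 18 mm diameter from 116 to 200 mm
- brush_foot (a point): centre of the brush's foot, the lower end of the bristles (the brush's origin)
- brush_holder: fixed upright steel can for the brush, 125 mm high, 46 mm outside and 38 mm inside diameter, on a flat 90 mm foot disc, open above; origin at the centre of its underside. The brush's collar rests on its rim, so that the foot of the hanging brush is 15 mm above the can's underside; the brush is loose in it by up to 7 mm sideways
- display_tray: fixed flat board of light wood, 140 mm (its x) by 320 mm (its y), 16 mm thick, without rim; origin at the centre of its underside
- book_stack: bystander: two books, 110 by 150 by 42 mm; origin at the centre of the underside; must not be moved more than 20 mm
- jar: bystander: closed jar, 56 mm diameter, 70 mm high; origin at the centre of the underside; must not be moved more than 20 mm
- gift_box: bystander: cardboard box, 90 by 90 by 50 mm; origin at the centre of the underside; must not be moved more than 20 mm
Things that resemble listed ones, but are neither listed nor needed, are in the scene too. What is shaped like the brush but blue is not meant.

How it is judged (in metres and radians):
On the way, in this order (a step that is already met when the one before it is completed fails the run):
1. the brush is down at the bottom of the tall tumbler (foot within 15 mm of the inner floor) (horizontal distance between brush_foot and tall_tumbler below 0.025 m and angle between tall_tumbler's own z axis and vertical below 0.3 rad and z of brush_foot in the frame of tall_tumbler below 0.027 m), for 0.1 s.
2. the brush is drawn up past half the depth of the tall tumbler, its foot still below the rim (horizontal distance between brush_foot and tall_tumbler below 0.025 m and angle between tall_tumbler's own z axis and vertical below 0.3 rad and z of brush_foot in the frame of tall_tumbler between 0.054 and 0.096 m), for 0.05 s.
3. the brush is down at the bottom of the tall tumbler again (all of step 1), for 0.1 s.
4. the brush is down at the bottom of the middle-sized tumbler (foot within 15 mm of the inner floor) (horizontal distance between brush_foot and middle_tumbler below 0.025 m and angle between middle_tumbler's own z axis and vertical below 0.3 rad and z of brush_foot in the frame of middle_tumbler below 0.027 m), for 0.1 s.
5. the brush is drawn up past half the depth of the middle-sized tumbler, its foot still below the rim (horizontal distance between brush_foot and middle_tumbler below 0.025 m and angle between middle_tumbler's own z axis and vertical below 0.3 rad and z of brush_foot in the frame of middle_tumbler between 0.045 and 0.078 m), for 0.05 s.
6. the brush is down at the bottom of the middle-sized tumbler again (all of step 4), for 0.1 s.
7. the brush is down at the bottom of the short tumbler (foot within 15 mm of the inner floor) (horizontal distance between brush_foot and short_tumbler below 0.025 m and angle between short_tumbler's own z axis and vertical below 0.3 rad and z of brush_foot in the frame of short_tumbler below 0.027 m), for 0.1 s.
8. the brush is drawn up past half the depth of the short tumbler, its foot still below the rim (horizontal distance between brush_foot and short_tumbler below 0.025 m and angle between short_tumbler's own z axis and vertical below 0.3 rad and z of brush_foot in the frame of short_tumbler between 0.036 and 0.06 m), for 0.05 s.
9. the brush is down at the bottom of the short tumbler again (all of step 7), for 0.1 s.
10. the brush hangs in its holder again, collar on the rim (horizontal distance between brush_foot and brush_holder below 0.014 m and z of brush_foot in the frame of brush_holder below 0.025 m and angle between brush's own z axis and vertical below 0.15 rad), for 0.2 s.
At the end, for the whole second after the job is handed in: The brush hangs upright in its holder with its collar on the rim (foot within 14 mm of the can's axis and less than 25 mm above its underside), and every tumbler present stands upright and still on the tray, wholly on it (at most 5 mm of its foot over an edge), not touching another tumbler (all of step 10 and x of tall_tumbler in the frame of display_tray between -0.044 and 0.044 m and y of tall_tumbler in the frame of display_tray between -0.134 and 0.134 m and z of tall_tumbler in the frame of display_tray between 0.011 and 0.021 m and angle between each of tall_tumbler, middle_tumbler, short_tumbler's own z axis and vertical below 0.1 rad and linear speed of each of tall_tumbler, middle_tumbler, short_tumbler below 0.02 m/s and x of middle_tumbler in the frame of display_tray between -0.044 and 0.044 m and y of middle_tumbler in the frame of display_tray between -0.134 and 0.134 m and z of middle_tumbler in the frame of display_tray between 0.011 and 0.021 m and x of short_tumbler in the frame of display_tray between -0.044 and 0.044 m and y of short_tumbler in the frame of display_tray between -0.134 and 0.134 m and z of short_tumbler in the frame of display_tray between 0.011 and 0.021 m and horizontal distance between each of middle_tumbler, short_tumbler and tall_tumbler above 0.0625 m and horizontal distance between short_tumbler and middle_tumbler above 0.0625 m).
It fails at once if a tumbler is squeezed or pressed by the fingers with more than 80 N in all (contact force between the fingers and tall_tumbler above 80 N or contact force between the fingers and middle_tumbler above 80 N or contact force between the fingers and short_tumbler above 80 N).
It fails at once if the brush presses on a tumbler with more than 30 N (contact force between brush and tall_tumbler above 30 N or contact force between brush and middle_tumbler above 30 N or contact force between brush and short_tumbler above 30 N).
It fails at once if a tumbler is banged down on the tray (over 45 N) (contact force between any of tall_tumbler, middle_tumbler, short_tumbler and display_tray above 45 N).
It fails at once if the books, the jar or the gift box are disturbed (moved over 20 mm) (distance of any of book_stack, jar, gift_box from where it was at the start of the episode above 0.02 m).
Of tall_tumbler, middle_tumbler, short_tumbler only 2 to 3 are there at a start; the rules pass over those that are not, and their reading is None.
At some moment in a run one of tall_tumbler, middle_tumbler, short_tumbler may be knocked a few centimetres aside while the robot is not near it.
It also fails if it takes over 210 s, if anything falls off the work surface, if the arm or the gripper's body presses on something with over 40 N, if the wrist force passes 120 N, or if a joint passes its speed limit or range.

### The arm

A 6-joint arm with a two-finger parallel gripper is mounted at the origin on the work surface. World frame = base frame: x ahead of the robot, y to its left, z up, the work surface at z = 0. Lengths are in m, angles in degrees, forces in N, time in s.
With the tool pointing down it reaches from about 0.4 to 0.825 m from the base axis. Payload 7 kg.
Tool frame: the origin (TCP) lies midway between the tips of the shut fingers; the grasp point (between the pads) lies 19 mm behind it (r.grip_depth is the distance from the TCP to the grasp point, in m); z points along the fingers, y is the line along which they close (so a half turn about z gives the same grasp; the last joint's range is limited). The gripper opens to 88 mm and grips with 3 to 60 N. Pads are 19 mm wide; open, the fingers measure 130 mm over their backs; the gripper's body (78 mm by 193 mm) begins 47 mm behind the grasp point.
Start: joints at [-54.826, 20.546, 0.682, 0, -70.136, -16.507], TCP at [0.216, -0.639, 0.227] pointing down, gripper open.
Joint ranges: [-176.03, 176.03], [-82.01, 121.73], [-58.28, 71.71], [-173.87, 95.51], [-174.79, -0.11], [-173.66, 173.66]. Speed limits (degrees/s): [136.94, 136.94, 172.46, 180, 180, 180].

### API

Orientations are given as [roll, pitch, yaw] about the fixed x, y, z axes, in that order (R = Rz(yaw) Ry(pitch) Rx(roll)).
In Python, from plant import r, capture, close_job, search_frame, outline_of gives the robot as it stands.
- The arm moves only by the shell command python3 -m creep 'ROWS' [FORCE]. ROWS is JSON, a list of rows, each a list of 7 numbers: the finger opening in mm, from 0 to 87.6, then the shift along the world's x, y, z in units of 25 mm (1.0 is 25 mm), then the turn, a rotation vector about the world's x, y, z in degrees. In form: [[hand, x, y, z, ax, ay, az], ...]. A call has 1 to 8 rows; each row shifts and turns the commanded pose from where the row before left it; what a row does not reach is not made up. A row lasts 1/12 s, in which the tool goes at most 41.7 mm and 7.16 degrees, less where a joint would pass 70% of its speed; a pose out of reach is approached as far as the arm can. A call is refused whole if a number of a shift passes 1 or a number of a turn 7.16, either way. A call with a gripper value outside its range is refused whole. The fingers move at their own pace and stop on an object; FORCE is the grip in N (left out, the last holds). Time passes only in rows, so rows that do not move let the fingers close. It gives the time, the measured TCP pose, the force, the opening and the grip force at its end, in the units of the state.
- r.get_state(): the state, without advancing time (a new reading comes with each control period).
- capture(name): name is "scene" or "top"; returns a dict with "frame" (420x560x3 uint8, red, green, blue), "K" (3x3 intrinsics, pixels), "k1" (the pictures are not rectified: a ray, as slopes to the right and down, at radius r is drawn at 1 + k1 r^2 times it, then the intrinsics apply), "origin" and "rotation" of the camera in the world. Camera axes: x right, y down, z forward; pixel columns grow to the right and rows downward; lengths in m; the calibration is good to about 2 mm. A picture is of the moment at which its call begins. There is no depth.
- close_job(): hands the job in; it is judged then, once.
Trained networks look in a picture, given as the dict that the camera call returned (one of the last four; its "shot" number tells which), for a name from the list of things; names that differ only in an ending like _2 or _b are one class to them, and where a whole thing is asked for, a point or a joint stands for the part that bears it (a point fixed in the world has none). Each returns a list of dicts, best first, with "conf" (0 to 1); they miss things now and then, are a little off and sometimes report something else, mostly with a low value. They report only what shows in the picture. A call takes as long as a camera call. They do not tell look-alikes from the thing itself.
- search_frame(picture, target): "bbox" ([left, top, right, bottom] in pixels, round what is visible of it).
- outline_of(picture, target): "region" (420x560 bool, what is visible of it) and "bbox" ([left, top, right, bottom] in pixels, round what is visible of it).
The state is a dict: "time_s": time; "joints": joint angles; "qd": joint speeds; "joint_torque": joint torques, N m; "tcp_pos": TCP position; "eef_rot": TCP orientation; "contact_force": force on the tool from outside, world axes, zero at the start; "moment": the same for the moment, N m; "gripper_width": finger opening in m; "gripper_force": force on a finger pad.
Only numpy, scipy, OpenCV 4.12 (cv2) and the standard library are available. Lean on these libraries where they do the work, as an engineer would, in place of code of your own. Each camera call takes 0.05 s, during which the arm holds its last target. There are 200 camera calls.

## Working session

There is one attempt and no reset: what is moved stays moved. The work goes in short steps, Python scripts to look and compute and a shell command to move; the robot and the scene stay as the last step left them, time stands still between calls to the robot, and variables do not carry over. Pictures are saved under pics/ and viewed, at most 14 in all, crops included, and the job is handed in when it is done.

```bash
ls; mkdir -p pics; cat > h.py <<'E'
import numpy as np, cv2
from plant import r, capture, close_job, search_frame, outline_of
def ray(c,u,v):
    K=np.array(c["K"]);xd=np.array([(u-K[0,2])/K[0,0],(v-K[1,2])/K[1,1]])
    x=xd.copy()
    for _ in range(20): x=xd/(1+c["k1"]*(x@x))
    d=np.array(c["rotation"])@np.array([x[0],x[1],1.]); return np.array(c["origin"]),d
def at(c,u,v,z):
    o,d=ray(c,u,v); return o+d*(z-o[2])/d[2]
def proj(c,p):
    q=np.array(c["rotation"]).T@(np.array(p)-np.array(c["origin"])); x=q[:2]/q[2]; x=x*(1+c["k1"]*(x@x)); K=np.array(c["K"])
    return np.array([K[0,0]*x[0]+K[0,2],K[1,1]*x[1]+K[1,2]])
def save(f,n): cv2.imwrite("pics/"+n,cv2.cvtColor(np.ascontiguousarray(f),cv2.COLOR_RGB2BGR))
E
python3 - <<'E'
from h import *
np.set_printoptions(precision=3,suppress=True)
for n in ("scene","top"):
    c=capture(n); save(c["frame"],n+"0.png"); print(n,c["origin"],c["rotation"],c["K"],c["k1"])
    for t in ("tall_tumbler","middle_tumbler","short_tumbler","brush","brush_holder","display_tray","book_stack","jar","gift_box"):
        print(t,[(np.round(d["bbox"]),round(d["conf"],2)) for d in search_frame(c,t)])
print(r.get_state())
E
```

```text
pics
scene [1.211 0.265 0.726] [-132.109   -0.11   116.182] [[531.107   0.    279.973]
 [  0.    531.107 216.799]
 [  0.      0.      1.   ]] -0.19620782024296365
tall_tumbler [(array([137., 149., 173., 202.]), 0.76)]
middle_tumbler []
short_tumbler [(array([193., 214., 231., 254.]), 0.74)]
brush [(array([264., 119., 300., 173.]), 0.88), (array([236.,  91., 266., 173.]), 0.65), (array([295., 100., 325., 181.]), 0.57)]
brush_holder [(array([257., 173., 307., 227.]), 0.89)]
display_tray [(array([314., 215., 506., 343.]), 0.82)]
book_stack [(array([257., 306., 372., 410.]), 0.77)]
jar [(array([235., 275., 274., 324.]), 0.91), (array([257., 310., 370., 408.]), 0.17)]
gift_box [(array([ 82., 209., 148., 273.]), 0.57)]
top [ 0.446 -0.06   0.85 ] [-171.776   -0.409  -89.747] [[385.868   0.    279.346]
 [  0.    385.868 205.849]
 [  0.      0.      1.   ]] -0.06546030040874122
tall_tumbler [(array([398., 201., 442., 236.]), 0.94)]
middle_tumbler []
short_tumbler [(array([310., 166., 343., 196.]), 0.94)]
brush [(array([274., 302., 311., 331.]), 0.78), (array([280., 230., 311., 261.]), 0.74), (array([344., 281., 378., 319.]), 0.67)]
brush_holder [(array([273., 231., 312., 272.]), 0.74)]
display_tray [(array([ 83., 184., 241., 270.]), 0.71)]
book_stack [(array([168.,  91., 236., 145.]), 0.82)]
jar [(array([248., 114., 273., 149.]), 0.95)]
gift_box [(array([376., 117., 422., 168.]), 0.73)]
{'time_s': 1.0, 'joints': array([-54.826,  20.546,   0.682,  -0.001, -70.136, -16.508]), 'qd': array([0.007, 0.018, 0.029, 0.019, 0.035, 0.01 ]), 'joint_torque': array([ -0.   , -58.239,  29.331,   7.002,   0.012,  -0.   ]), 'tcp_pos': array([ 0.216, -0.639,  0.227]), 'eef_rot': array([ 180.   ,    0.001, -161.335]), 'contact_force': array([-0.914, -0.352,  0.226]), 'moment': array([0.004, 0.012, 0.022]), 'gripper_force': 0.0, 'gripper_width': 0.08766454654846081}
```

```bash
sed -i 's/np.array(c\["rotation"\])/Rm(c)/g' h.py; cat >> h.py <<'E'
from scipy.spatial.transform import Rotation as Ro
def Rm(c): 
    a=np.array(c["rotation"]); return a if a.shape==(3,3) else Ro.from_euler("xyz",a,degrees=True).as_matrix()
np.set_printoptions(precision=4,suppress=True)
E
python3 -c "
import cv2
for n in('scene','top'):
    i=cv2.imread(f'pics/{n}0.png'); cv2.imwrite(f'pics/{n}0b.png',cv2.resize(i,(800,600),interpolation=cv2.INTER_CUBIC))"
```

```text
(no output)
```

View pics/scene0b.png

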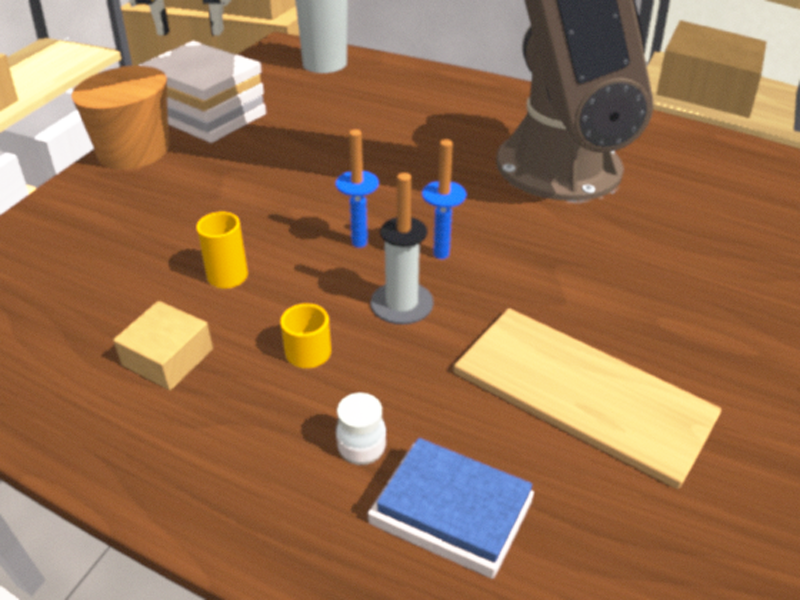

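View pics/top0b.png

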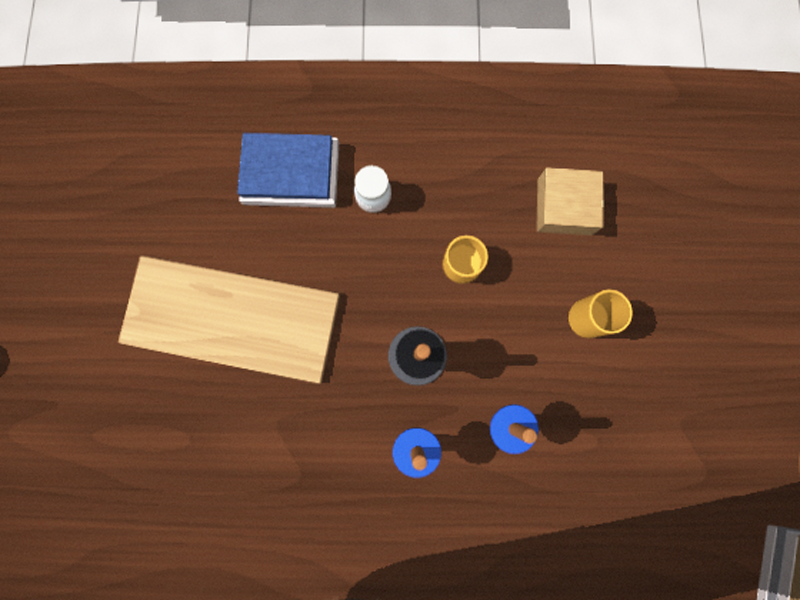

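```bash
cat >> h.py <<'E'
from scipy.optimize import minimize
TH=np.linspace(0,2*np.pi,48,endpoint=False)
def cyl(c,x,y,z0,h,R=.031):
    P=[proj(c,[x+R*np.cos(t),y+R*np.sin(t),z]) for z in(z0,z0+h) for t in TH]
    m=np.zeros((840,1120),np.uint8)
    cv2.fillConvexPoly(m,cv2.convexHull(np.float32(P)*2).astype(np.int32),1); return cv2.resize(m*1.0,(560,420),interpolation=cv2.INTER_AREA)
def fitcyl(views,masks,x0,h,z0=0,R=.031):
    def f(p): return sum(np.abs(cyl(c,p[0],p[1],z0,h,R)-m).sum() for c,m in zip(views,masks))
    b=minimize(f,x0,method="Nelder-Mead",options=dict(initial_simplex=[x0,[x0[0]+.015,x0[1]],[x0[0],x0[1]+.015]],xatol=1e-4,fatol=.1)); return b.x,b.fun
def yel(c):  # mustard mask
    h=cv2.cvtColor(np.ascontiguousarray(c["frame"]),cv2.COLOR_RGB2HSV); m=cv2.inRange(h,(19,200,90),(30,255,255)); return m
def tumblers(zs=(0,)):
    views=[capture("scene"),capture("top")]; L=[]
    for c in views:
        m=cv2.morphologyEx(yel(c),cv2.MORPH_CLOSE,np.ones((7,7)));n,l,s,ce=cv2.connectedComponentsWithStats(m)
        L.append([(l==i,ce[i],s[i]) for i in range(1,n) if s[i][4]>300])
    for a,b in [(a,b) for a in L[0] for b in L[1]]:
        for z0 in zs:
            g=at(views[1],*b[1],z0+.04)[:2]
            if np.linalg.norm(at(views[0],*a[1],z0+.04)[:2]-g)>.06: continue
            for h in(.096,.078,.060):
                x,e=fitcyl(views,[a[0]*1.,b[0]*1.],g,h,z0); print(a[2][:4],b[2][:4],"z0",z0,"h",h,"pos",x,"err",round(e))
    return views
E
python3 - <<'E'
from h import *
V=tumblers()
c,t=V
# holder collar: black
for v in V:
    d=[q for q in search_frame(v,"brush_holder")]; print(d[0]["bbox"] if d else None)
f=t["frame"].astype(int)
# tray corners in top (560 px units)
h=cv2.cvtColor(np.ascontiguousarray(t["frame"]),cv2.COLOR_RGB2HSV)
def corners(v,box):
    o=outline_of(v,"display_tray")[0]["region"].astype(np.uint8)
    k=max(cv2.findContours(o,0,2)[0],key=cv2.contourArea); R=cv2.minAreaRect(k); return R
R=corners(t,0); P=cv2.boxPoints(R); W=np.array([at(t,*p,.016) for p in P]); print("tray",W,W.mean(0))
e=W-np.roll(W,1,0); print(np.linalg.norm(e,axis=1),np.degrees(np.arctan2(e[:,1],e[:,0])))
for u,v in((418,355),(514,429),(417,453)): print("discs",at(t,u*.7,v*.7,.128),at(t,u*.7,v*.7,0.1))
for u,v in((424,352),(529,436),(419,463)): print("tops",at(t,u*.7,v*.7,.215))
for u,v in((403,178),(445,144),(355,134)): print("sc tops ray",at(c,u*.7,v*.7,.215),at(c,u*.7,v*.7,.2))
for n in("jar","gift_box","book_stack"):
    b=search_frame(t,n)[0]["bbox"]; print(n,at(t,b[0],b[1],.05),at(t,b[2],b[3],.05))
E
```

```text
[255.0, 172.0, 305.4, 226.3]
[273.5, 228.4, 315.0, 272.1]
tray [[0.4853 0.3689 0.016 ]
 [0.6302 0.3522 0.016 ]
 [0.57   0.0228 0.016 ]
 [0.4297 0.0463 0.016 ]] [0.5288 0.1976 0.016 ]
[0.3274 0.1458 0.3348 0.1422] [  80.2116   -6.5813 -100.3661  170.5106]
discs [ 0.4701 -0.0898  0.128 ] [ 0.4711 -0.091   0.1   ]
discs [ 0.3754 -0.2137  0.128 ] [ 0.3727 -0.2197  0.1   ]
discs [ 0.3452 -0.0886  0.128 ] [ 0.3413 -0.0897  0.1   ]
tops [ 0.4707 -0.0932  0.215 ]
tops [ 0.376  -0.2122  0.215 ]
tops [ 0.3464 -0.0874  0.215 ]
sc tops ray [ 0.4811 -0.0882  0.215 ] [ 0.4596 -0.0986  0.2   ]
sc tops ray [ 0.3789 -0.0753  0.215 ] [ 0.3545 -0.0853  0.2   ]
sc tops ray [ 0.4084 -0.1969  0.215 ] [ 0.3849 -0.2105  0.2   ]
jar [0.7638 0.001  0.05  ] [ 0.6817 -0.052   0.05  ]
gift_box [ 0.7599 -0.2769  0.05  ] [ 0.6458 -0.376   0.05  ]
book_stack [0.817  0.1827 0.05  ] [0.6942 0.0271 0.05  ]
```

```bash
python3 - <<'E'
from h import *
for n,ps in(("scene",((158,185),(150,165),(205,245),(214,225))),("top",((430,205),(402,222),(320,183),(425,222)))):
    c=capture(n);h=cv2.cvtColor(np.ascontiguousarray(c["frame"]),cv2.COLOR_RGB2HSV)
    for u,v in ps: print(n,u,v,h[v,u],c["frame"][v,u])
E
```

```text
scene 158 185 [ 23 255 240] [240 181   0]
scene 150 165 [ 26 255 253] [253 218   0]
scene 205 245 [ 21 255 174] [174 123   0]
scene 214 225 [ 22 255 225] [225 162   0]
top 430 205 [ 19 177 203] [203 150  62]
top 402 222 [ 19 179 214] [214 160  64]
top 320 183 [ 19 178 175] [175 131  53]
top 425 222 [ 18 182 132] [132  95  38]
```

```bash
sed -i 's/(19,200,90),(30,255,255)/(15,155,80) if c["k1"]>-.1 else (17,225,90),(32,255,255)/' h.py; python3 - <<'E'
from h import *
V=tumblers()
for c in V:
    m=yel(c); n,l,s,ce=cv2.connectedComponentsWithStats(m); print([list(q) for q in s[1:] if q[4]>100])
# collar fit
b=[]
for c in V:
    f=np.ascontiguousarray(c["frame"]); h=cv2.cvtColor(f,cv2.COLOR_RGB2HSV); m=(f.max(2)<55).astype(np.uint8); n,l,s,ce=cv2.connectedComponentsWithStats(m)
    print("dark",[(list(q),np.round(e,1)) for q,e in zip(s[1:],ce[1:]) if q[4]>150])
    m=cv2.inRange(h,(105,150,60),(130,255,255)); n,l,s,ce=cv2.connectedComponentsWithStats(m)
    print("blue",[(list(q),np.round(e,1)) for q,e in zip(s[1:],ce[1:]) if q[4]>150])
E
```

```text
[137 148  37  54] [398 202  45  35] z0 0 h 0.096 pos [ 0.5323 -0.3606] err 157
[137 148  37  54] [398 202  45  35] z0 0 h 0.078 pos [ 0.5313 -0.3614] err 351
[137 148  37  54] [398 202  45  35] z0 0 h 0.06 pos [ 0.5317 -0.3615] err 664
[196 212  36  46] [310 164  32  35] z0 0 h 0.096 pos [ 0.6176 -0.1635] err 790
[196 212  36  46] [310 164  32  35] z0 0 h 0.078 pos [ 0.6182 -0.1633] err 444
[196 212  36  46] [310 164  32  35] z0 0 h 0.06 pos [ 0.6182 -0.1635] err 136
[[np.int32(137), np.int32(148), np.int32(37), np.int32(54), np.int32(1457)], [np.int32(196), np.int32(212), np.int32(36), np.int32(46), np.int32(1325)]]
[[np.int32(310), np.int32(164), np.int32(32), np.int32(35), np.int32(786)], [np.int32(398), np.int32(202), np.int32(45), np.int32(35), np.int32(1172)]]
dark [([np.int32(267), np.int32(154), np.int32(31), np.int32(18), np.int32(288)], array([280.6, 163.6]))]
blue [([np.int32(235), np.int32(120), np.int32(30), np.int32(53), np.int32(645)], array([250.3, 141.9])), ([np.int32(296), np.int32(127), np.int32(30), np.int32(54), np.int32(676)], array([309.9, 149.1]))]
dark [([np.int32(277), np.int32(231), np.int32(36), np.int32(34), np.int32(767)], array([293.9, 247.7])), ([np.int32(374), np.int32(284), np.int32(54), np.int32(19), np.int32(391)], array([396.5, 294.3])), ([np.int32(242), np.int32(337), np.int32(318), np.int32(83), np.int32(6957)], array([450.5, 392.2])), ([np.int32(346), np.int32(384), np.int32(44), np.int32(14), np.int32(157)], array([364.9, 390.5]))]
blue [([np.int32(343), np.int32(283), np.int32(34), np.int32(34), np.int32(696)], array([357.7, 299.1])), ([np.int32(275), np.int32(300), np.int32(34), np.int32(34), np.int32(741)], array([291.1, 315.5]))]
```

```bash
python3 - <<'E'
from h import *
V=[capture("scene"),capture("top")]
ims=[cv2.resize(np.ascontiguousarray(c["frame"])[y:y+100,x:x+130],None,fx=4.0,fy=4.0,interpolation=cv2.INTER_CUBIC)[:,:400] for c,x,y in((V[0],230,90),(V[1],250,210))]
ims=[cv2.resize(np.ascontiguousarray(c["frame"])[y:y+140,x:x+100],None,fx=4,fy=4,interpolation=cv2.INTER_CUBIC) for c,x,y in((V[0],230,90),(V[1],260,205))]
save(np.hstack(ims),"brush_crop.png")
x=minimize(lambda p: sum(np.sum((proj(c,[p[0],p[1],.131])-q)**2) for c,q in zip(V,[(282.5,162),(294.5,248)])),[.47,-.09]).x
print(x,[proj(c,[*x,.131]) for c in V],[proj(c,[*x,.215]) for c in V])
E
```

```text
[ 0.4729 -0.0916] [array([282.1814, 159.6985]), array([293.6377, 246.9561])] [array([282.3924, 121.9762]), array([295.8821, 245.0372])]
```

View pics/brush_crop.png

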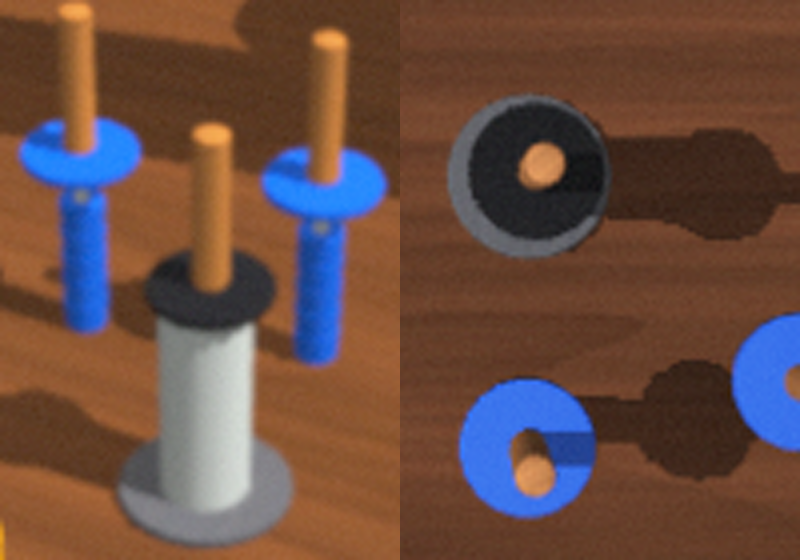

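```bash
python3 - <<'E'
from h import *
V=[capture("scene"),capture("top")]
for n,z,a,b in(("collar",.131,(282.7,162.5),(294.5,247.5)),("top",.215,(282.7,123.2),(295.7,246.2)),("disc",.004,(281.5,212),(292,248.7))):
    print(n,at(V[0],*a,z),at(V[1],*b,z))
for v in V:
  for n in("brush_holder",):
    m=outline_of(v,n)[0]; print(m["bbox"])
E
```

```text
collar [ 0.4805 -0.0868  0.131 ] [ 0.4719 -0.0932  0.131 ]
top [ 0.4764 -0.0893  0.215 ] [ 0.471  -0.0913  0.215 ]
disc [ 0.4793 -0.0894  0.004 ] [ 0.4739 -0.0936  0.004 ]
[260.2, 170.2, 304.2, 226.2]
[273.8, 230.3, 313.1, 268.4]
```

The brush meant is the one with the black collar hanging in the steel can (scene 282,150; top 294,247). The blue ones at scene (250,130) and (310,140) are look-alikes. The tumblers are tall at (0.532,-0.361) and short at (0.618,-0.164); there is no middle one.

```bash
python3 -m creep '[[87.6,0,0,0.7,0,0,0],[87.6,0,0,0.7,0,0,0],[87.6,0.5,1,0,0,0,0],[87.6,0.5,1,0,0,0,0],[87.6,0.5,1,0,0,0,0],[87.6,0.5,1,0,0,0,0],[87.6,0.5,1,0,0,0,0],[87.6,0.5,1,0,0,0,0]]' 15
python3 -m creep '[[87.6,0.5,1,0,0,0,0],[87.6,0.5,1,0,0,0,0],[87.6,0.5,1,0,0,0,0],[87.6,0.5,1,0,0,0,0],[87.6,0.5,1,0,0,0,0],[87.6,0.5,1,0,0,0,0],[87.6,0.5,1,0,0,0,0],[87.6,0.5,1,0,0,0,0]]'
python3 -m creep '[[87.6,0.5,1,0,0,0,0],[87.6,0.5,1,0,0,0,0],[87.6,0.5,1,0,0,0,0],[87.6,0.5,1,0,0,0,0],[87.6,0.5,1,0,0,0,0],[87.6,0.4,1,0,0,0,0],[87.6,0,0.5,0,0,0,0],[87.6,0,0,0,0,0,0]]'
```

```text
time_s: 2.57
tcp_pos: [0.2913, -0.4883, 0.2616]
eef_rot: [-180.0, 0.0, -161.3]
contact_force: [1.0, -0.1, -0.8]
gripper_width: 0.0875
gripper_force: 0.0
time_s: 3.23
tcp_pos: [0.3914, -0.2882, 0.2619]
eef_rot: [-180.0, 0.0, -161.3]
contact_force: [0.2, 0.3, -0.5]
gripper_width: 0.0875
gripper_force: 0.0
time_s: 3.9
tcp_pos: [0.464, -0.1249, 0.2617]
eef_rot: [180.0, 0.0, -161.2]
contact_force: [0.2, -0.5, -0.1]
gripper_width: 0.0874
gripper_force: 0.0
```

```bash
python3 -m creep '[[87.6,0.45,0.7,0,0,0,0],[87.6,0,0.7,0,0,0,0],[87.6,0,0,-0.8,0,0,0],[87.6,0,0,-0.8,0,0,0],[87.6,0,0,-0.8,0,0,0],[87.6,0,0,-0.8,0,0,0],[87.6,0,0,-0.6,0,0,0],[87.6,0,0,0,0,0,0]]' 20
python3 - <<'E'
from h import *
V=[capture("scene"),capture("top")]
ims=[cv2.resize(np.ascontiguousarray(c["frame"])[y:y+140,x:x+100],None,fx=4,fy=4,interpolation=cv2.INTER_CUBIC) for c,x,y in((V[0],230,90),(V[1],250,190))]
save(np.hstack(ims),"pregrasp.png")
E
```

```text
time_s: 4.57
tcp_pos: [0.4727, -0.0925, 0.1638]
eef_rot: [179.9, -0.3, -161.4]
contact_force: [0.2, -0.9, -0.3]
gripper_width: 0.0875
gripper_force: 0.0
```

View pics/pregrasp.png

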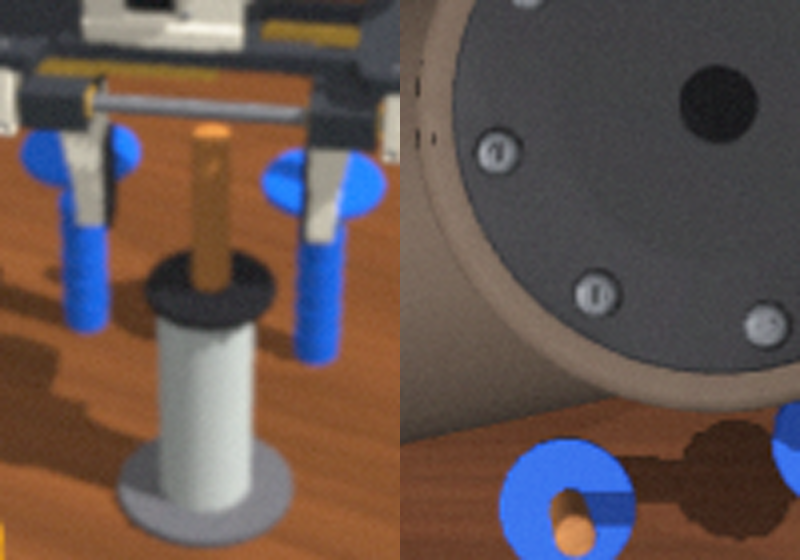

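```bash
python3 -m creep '[[0,0,0,0,0,0,0],[0,0,0,0,0,0,0],[0,0,0,0,0,0,0],[0,0,0,0,0,0,0],[0,0,0,0,0,0,0],[0,0,0,0,0,0,0]]' 20
python3 - <<'E'
from h import *
c=capture("scene"); s=r.get_state(); p=s["tcp_pos"]; R=Ro.from_euler("xyz",s["eef_rot"],degrees=True).as_matrix(); print(p,R[:,0],R[:,1])
print(proj(c,p))
for k in(.044,.065): print(k,[proj(c,p+R[:,1]*q) for q in(k,-k)])
save(cv2.resize(np.ascontiguousarray(c["frame"])[90:230,210:350],None,fx=4,fy=4,interpolation=cv2.INTER_CUBIC),"grasp.png")
E
```

```text
time_s: 5.17
tcp_pos: [0.4749, -0.092, 0.1669]
eef_rot: [-180.0, 0.0, -161.3]
contact_force: [0.0, -0.1, -0.2]
gripper_width: 0.0529
gripper_force: 0.0
[ 0.4748 -0.092   0.1667] [-0.9474 -0.3201 -0.0003] [-0.3201  0.9474 -0.    ]
[281.6658 144.5982]
0.044 [array([305.2725, 146.4275]), array([258.265 , 142.8411])]
0.065 [array([316.5964, 147.3253]), array([247.1841, 142.0287])]
```

View pics/grasp.png

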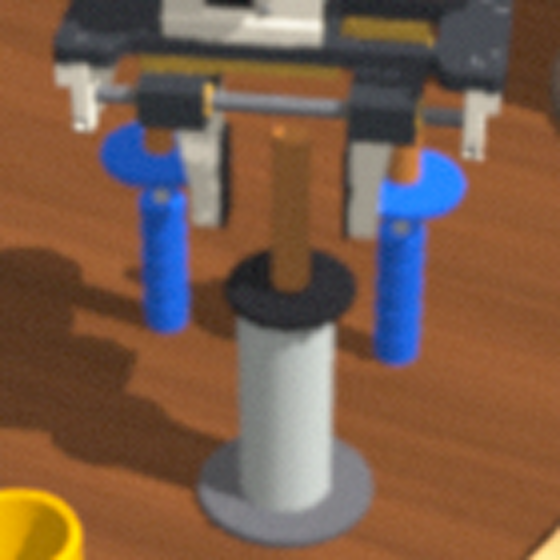

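```bash
python3 -m creep '[[0,0,0,0,0,0,0],[0,0,0,0,0,0,0],[0,0,0,0,0,0,0],[0,0,0,0,0,0,0],[0,0,0,0,0,0,0],[0,0,0,0,0,0,0],[0,0,0,0,0,0,0],[0,0,0,0,0,0,0]]' 20
python3 -m creep '[[0,0,0,0,0,0,0],[0,0,0,0,0,0,0],[0,0,0,0,0,0,0]]' 20
```

```text
time_s: 5.88
tcp_pos: [0.4746, -0.092, 0.1664]
eef_rot: [180.0, -0.0, -161.3]
contact_force: [0.6, -0.3, -0.5]
gripper_width: 0.0174
gripper_force: 20.0
time_s: 6.13
tcp_pos: [0.4748, -0.092, 0.1665]
eef_rot: [180.0, -0.0, -161.3]
contact_force: [-0.3, 0.4, -1.0]
gripper_width: 0.0175
gripper_force: 20.0
```

```bash
python3 -m creep '[[0,0,0,0.5,0,0,0],[0,0,0,0.9,0,0,0],[0,0,0,0.9,0,0,0],[0,0,0,0.9,0,0,0],[0,0,0,0.9,0,0,0],[0,0,0,0.9,0,0,0],[0,0,0,1,0,0,0],[0,0,0,0,0,0,0]]'
cat >> h.py <<'E'
def toponly(which=1,z0=0,name="top"):
    c=capture(name);m=cv2.morphologyEx(yel(c),cv2.MORPH_CLOSE,np.ones((7,7)));n,l,s,ce=cv2.connectedComponentsWithStats(m)
    for i in range(1,n):
        if s[i][4]<300: continue
        for h in (.096,.06):
            x,e=fitcyl([c],[(l==i)*1.],at(c,*ce[i],z0+.04)[:2],h,z0); print(name,s[i][:4],h,x,round(e))
    return c
E
python3 - <<'E'
from h import *
toponly(); toponly(name="scene"); s=r.get_state(); print(s["tcp_pos"],s["gripper_width"])
E
```

```text
time_s: 6.8
tcp_pos: [0.4768, -0.0923, 0.3217]
eef_rot: [-179.8, 0.4, -161.3]
contact_force: [0.6, 0.3, -0.5]
gripper_width: 0.0172
gripper_force: 20.0
scene [137 148  37  54] 0.096 [ 0.5353 -0.3571] 62
scene [137 148  37  54] 0.06 [ 0.5245 -0.3662] 417
scene [196 212  36  46] 0.096 [ 0.621  -0.1607] 556
scene [196 212  36  46] 0.06 [ 0.6199 -0.1616] 49
[ 0.4751 -0.0919  0.3174] 0.01768057385697729
```

```bash
python3 -m creep '[[0,0.2,-0.9,0,0,0,0],[0,0.2,-1,0,0,0,0],[0,0.2,-1,0,0,0,0],[0,0.2,-1,0,0,0,0],[0,0.2,-1,0,0,0,0],[0,0.2,-1,0,0,0,0],[0,0.2,-1,0,0,0,0],[0,0.2,-1,0,0,0,0]]'
python3 -m creep '[[0,0.2,-1,0,0,0,0],[0,0.2,-1,0,0,0,0],[0,0.3,-0.86,0,0,0,0],[0,0,0,-0.7,0,0,0],[0,0,0,-0.8,0,0,0],[0,0,0,-0.6,0,0,0],[0,0,0,0,0,0,0],[0,0,0,0,0,0,0]]'
python3 - <<'E'
from h import *
c=toponly(name="scene"); toponly(); s=r.get_state(); print(s["tcp_pos"],s["gripper_width"]); p=s["tcp_pos"]
print(proj(c,p),proj(c,p-[0,0,.1515]))
save(cv2.resize(np.ascontiguousarray(c["frame"])[60:210,80:240],None,fx=4,fy=4,interpolation=cv2.INTER_CUBIC),"tall1.png")
E
```

```text
time_s: 7.57
tcp_pos: [0.5144, -0.2905, 0.315]
eef_rot: [179.9, -0.1, -161.3]
contact_force: [0.5, 0.1, -0.9]
gripper_width: 0.0175
gripper_force: 20.0
time_s: 8.23
tcp_pos: [0.5315, -0.3608, 0.2624]
eef_rot: [179.9, -0.2, -161.3]
contact_force: [-0.1, 0.2, 0.3]
gripper_width: 0.0178
gripper_force: 20.0
scene [137 149  36  53] 0.096 [ 0.536  -0.3559] 111
scene [137 149  36  53] 0.06 [ 0.5287 -0.363 ] 364
scene [196 212  36  46] 0.096 [ 0.6216 -0.1604] 553
scene [196 212  36  46] 0.06 [ 0.6205 -0.1617] 50
top [310 164  31  35] 0.096 [ 0.6092 -0.1588] 196
top [310 164  31  35] 0.06 [ 0.6174 -0.1642] 64
[ 0.5326 -0.3612  0.2648] 0.01776256965834559
[138.9734  82.0925] [150.5945 148.4046]
```

View pics/tall1.png

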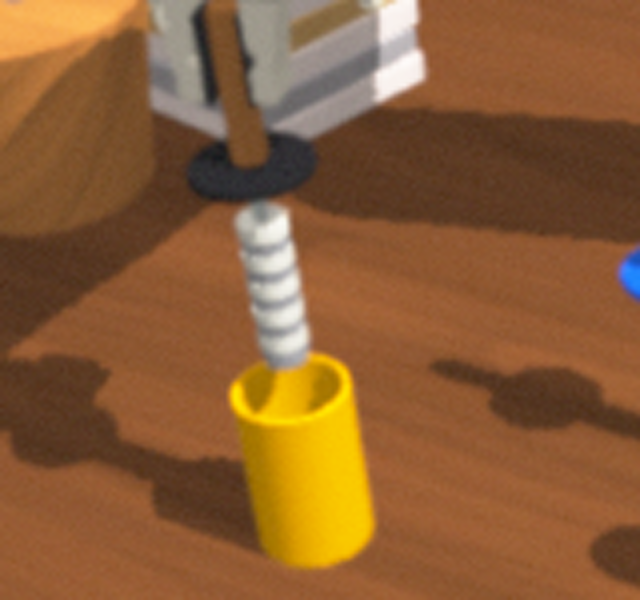

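```bash
python3 -m creep '[[0,0,0,-0.6,0,0,0],[0,0,0,-0.6,0,0,0],[0,0,0,-0.6,0,0,0],[0,0,0,-0.6,0,0,0],[0,0,0,-0.6,0,0,0],[0,0,0,-0.4,0,0,0],[0,0,0,-0.3,0,0,0],[0,0,0,0,0,0,0]]'
python3 -m creep '[[0,0,0,0,0,0,0],[0,0,0,0,0,0,0],[0,0,0,0,0,0,0]]'
python3 - <<'E'
from h import *
s=r.get_state(); print(s["tcp_pos"],s["contact_force"])
c=toponly(name="scene")
E
```

```text
time_s: 9.0
tcp_pos: [0.532, -0.3607, 0.1707]
eef_rot: [179.9, -0.1, -161.3]
contact_force: [0.1, 1.0, -0.9]
gripper_width: 0.0178
gripper_force: 20.0
time_s: 9.25
tcp_pos: [0.5328, -0.3612, 0.1727]
eef_rot: [-179.9, 0.1, -161.3]
contact_force: [0.8, 0.2, -1.2]
gripper_width: 0.0177
gripper_force: 20.0
[ 0.5328 -0.3612  0.1727] [ 0.7618  0.153  -1.2189]
scene [138 148  35  54] 0.096 [ 0.5361 -0.3558] 308
scene [138 148  35  54] 0.06 [ 0.5349 -0.3574] 266
scene [196 212  36  46] 0.096 [ 0.621  -0.1607] 558
scene [196 212  36  46] 0.06 [ 0.6198 -0.1616] 50
```

```bash
python3 -m creep '[[0,0,0,-0.12,0,0,0],[0,0,0,0,0,0,0],[0,0,0,0,0,0,0],[0,0,0,0,0,0,0]]'
python3 -m creep '[[0,0,0,0.7,0,0,0],[0,0,0,0.7,0,0,0],[0,0,0,0.7,0,0,0],[0,0,0,0,0,0,0],[0,0,0,0,0,0,0],[0,0,0,0,0,0,0]]'
python3 -m creep '[[0,0,0,-0.6,0,0,0],[0,0,0,-0.6,0,0,0],[0,0,0,-0.5,0,0,0],[0,0,0,-0.4,0,0,0],[0,0,0,0,0,0,0],[0,0,0,0,0,0,0],[0,0,0,0,0,0,0],[0,0,0,0,0,0,0]]'
python3 - <<'E'
from h import *
c=capture("scene"); s=r.get_state(); print(s["tcp_pos"],s["contact_force"])
save(cv2.resize(np.ascontiguousarray(c["frame"])[60:210,80:240],None,fx=3,fy=3,interpolation=cv2.INTER_CUBIC),"tall2.png")
E
```

```text
time_s: 9.63
tcp_pos: [0.5322, -0.361, 0.1686]
eef_rot: [-180.0, -0.0, -161.3]
contact_force: [-0.9, 0.2, -1.2]
gripper_width: 0.0178
gripper_force: 20.0
time_s: 10.13
tcp_pos: [0.532, -0.3607, 0.2206]
eef_rot: [180.0, -0.0, -161.3]
contact_force: [1.3, 0.4, -0.8]
gripper_width: 0.0179
gripper_force: 20.0
time_s: 10.8
tcp_pos: [0.5328, -0.3612, 0.1694]
eef_rot: [-179.9, 0.1, -161.3]
contact_force: [0.6, -0.3, -0.9]
gripper_width: 0.0175
gripper_force: 20.0
[ 0.5327 -0.3612  0.1695] [0.5553 0.0813 0.0404]
```

View pics/tall2.png

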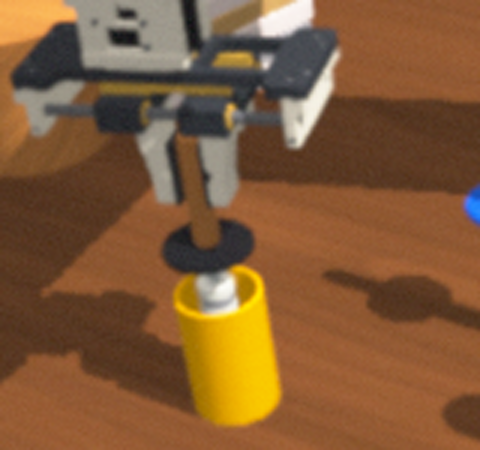

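```bash
python3 -m creep '[[0,0,0,0.7,0,0,0],[0,0,0,0.9,0,0,0],[0,0,0,0.9,0,0,0],[0,0,0,0.9,0,0,0],[0,0,0,0.9,0,0,0],[0,0,0,0.6,0,0,0],[0,0.4,1,0,0,0,0],[0,0.4,1,0,0,0,0]]'
python3 -m creep '[[0,0.4,1,0,0,0,0],[0,0.4,1,0,0,0,0],[0,0.5,1,0,0,0,0],[0,0.5,1,0,0,0,0],[0,0.4,0.9,0,0,0,0],[0,0.4,1,0,0,0,0],[0,0,0,0,0,0,0],[0,0,0,0,0,0,0]]'
python3 - <<'E'
from h import *
c=toponly(name="scene"); toponly(); s=r.get_state(); print(s["tcp_pos"],s["gripper_width"]); p=s["tcp_pos"]
print(proj(c,p-[0,0,.1515]))
save(cv2.resize(np.ascontiguousarray(c["frame"])[120:270,120:280],None,fx=3,fy=3,interpolation=cv2.INTER_CUBIC),"short1.png")
E
```

```text
time_s: 11.52
tcp_pos: [0.5526, -0.3116, 0.2933]
eef_rot: [-179.9, 0.2, -161.5]
contact_force: [0.8, 0.3, -2.2]
gripper_width: 0.0175
gripper_force: 20.0
time_s: 12.18
tcp_pos: [0.6178, -0.1621, 0.2916]
eef_rot: [-180.0, 0.0, -161.2]
contact_force: [-0.6, -0.2, -0.9]
gripper_width: 0.0177
gripper_force: 20.0
scene [138 148  36  54] 0.096 [ 0.535  -0.3565] 66
scene [138 148  36  54] 0.06 [ 0.5274 -0.3642] 414
scene [196 212  36  46] 0.096 [ 0.6204 -0.1611] 561
scene [196 212  36  46] 0.06 [ 0.6199 -0.1617] 52
top [309 166  33  33] 0.096 [ 0.6104 -0.1599] 364
top [309 166  33  33] 0.06 [ 0.6163 -0.1652] 222
top [398 202  45  35] 0.096 [ 0.5317 -0.3606] 32
top [398 202  45  35] 0.06 [ 0.5355 -0.374 ] 219
[ 0.6172 -0.1636  0.2915] 0.017463356497970785
[209.3054 188.3905]
```

View pics/short1.png

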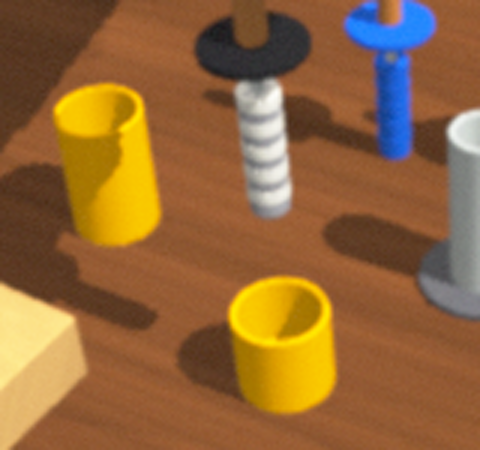

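```bash
python3 -m creep '[[0,0,0,-0.7,0,0,0],[0,0,0,-0.8,0,0,0],[0,0,0,-0.8,0,0,0],[0,0,0,-0.7,0,0,0],[0,0,0,-0.7,0,0,0],[0,0,0,-0.5,0,0,0],[0,0,0,-0.4,0,0,0],[0,0,0,-0.2,0,0,0]]'
python3 -m creep '[[0,0,0,-0.08,0,0,0],[0,0,0,0,0,0,0],[0,0,0,0,0,0,0],[0,0,0,0,0,0,0],[0,0,0,0,0,0,0]]'
```

```text
time_s: 12.95
tcp_pos: [0.6164, -0.1643, 0.1699]
eef_rot: [180.0, -0.1, -161.4]
contact_force: [0.6, -0.3, -1.3]
gripper_width: 0.0173
gripper_force: 20.0
time_s: 13.37
tcp_pos: [0.6177, -0.1635, 0.1699]
eef_rot: [-180.0, 0.1, -161.3]
contact_force: [-0.9, -0.3, -1.7]
gripper_width: 0.0177
gripper_force: 20.0
```

```bash
python3 -m creep '[[0,0,0,0.6,0,0,0],[0,0,0,0.6,0,0,0],[0,0,0,0,0,0,0],[0,0,0,0,0,0,0],[0,0,0,0,0,0,0],[0,0,0,0,0,0,0]]'
python3 -m creep '[[0,0,0,-0.5,0,0,0],[0,0,0,-0.5,0,0,0],[0,0,0,-0.2,0,0,0],[0,0,0,0,0,0,0],[0,0,0,0,0,0,0],[0,0,0,0,0,0,0],[0,0,0,0,0,0,0],[0,0,0,0,0,0,0]]'
python3 - <<'E'
from h import *
c=capture("scene"); s=r.get_state(); print(s["tcp_pos"],s["contact_force"])
save(cv2.resize(np.ascontiguousarray(c["frame"])[120:270,120:280],None,fx=3,fy=3,interpolation=cv2.INTER_CUBIC),"short2.png")
E
```

```text
time_s: 13.87
tcp_pos: [0.6168, -0.1633, 0.1983]
eef_rot: [180.0, -0.1, -161.3]
contact_force: [0.2, 0.6, -1.8]
gripper_width: 0.0179
gripper_force: 20.0
time_s: 14.53
tcp_pos: [0.6176, -0.1635, 0.1697]
eef_rot: [-180.0, 0.1, -161.3]
contact_force: [-0.5, 0.3, -1.1]
gripper_width: 0.0176
gripper_force: 20.0
[ 0.6175 -0.1635  0.1696] [ 0.0536 -0.0955 -0.8632]
```

View pics/short2.png

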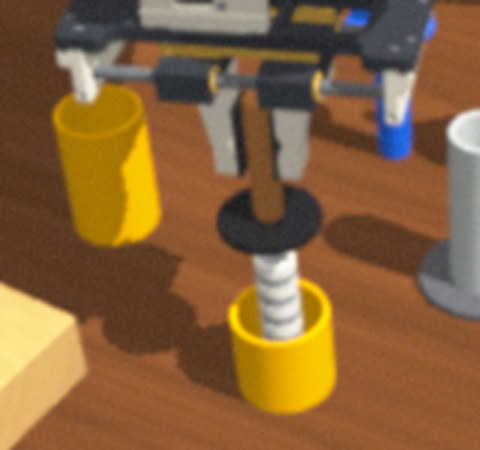

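```bash
python3 -m creep '[[0,0,0,0.6,0,0,0],[0,0,0,0.9,0,0,0],[0,0,0,0.9,0,0,0],[0,0,0,0.9,0,0,0],[0,0,0,0.9,0,0,0],[0,0,0,0.9,0,0,0],[0,0,0,0.8,0,0,0],[0,0,0,0,0,0,0]]'
python3 - <<'E'
from h import *
c=capture("scene");t=capture("top"); s=r.get_state(); print(s["tcp_pos"])
a=cv2.resize(np.ascontiguousarray(c["frame"])[140:240,240:330],None,fx=4,fy=5,interpolation=cv2.INTER_CUBIC)[:, :360]
b=cv2.resize(np.ascontiguousarray(t["frame"])[200:300,250:340],None,fx=4,fy=5,interpolation=cv2.INTER_CUBIC)
save(np.hstack([a,b]),"can.png")
E
```

```text
time_s: 15.25
tcp_pos: [0.6189, -0.1641, 0.322]
eef_rot: [-179.8, 0.4, -161.3]
contact_force: [0.1, 0.2, -0.2]
gripper_width: 0.0174
gripper_force: 20.0
[ 0.6175 -0.1634  0.3177]
```

View pics/can.png

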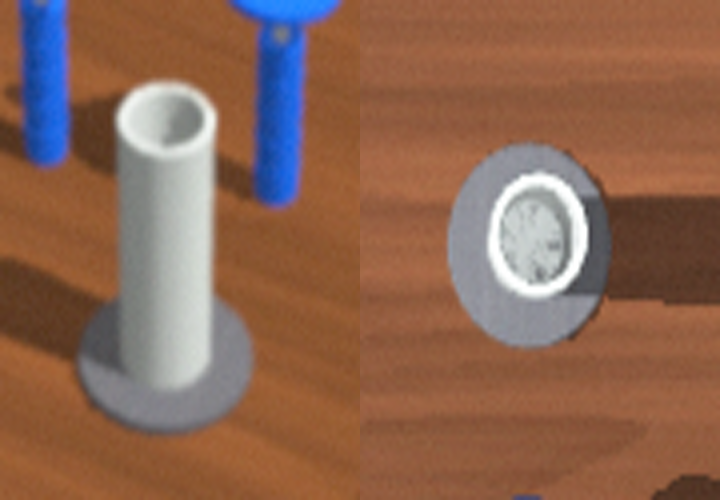

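```bash
python3 -m creep '[[0,-0.9,0.4,0,0,0,0],[0,-0.9,0.4,0,0,0,0],[0,-0.9,0.4,0,0,0,0],[0,-0.9,0.4,0,0,0,0],[0,-0.9,0.4,0,0,0,0],[0,-0.8,0.4,0,0,0,0],[0,-0.41,0.46,0,0,0,0],[0,0,0,0,0,0,0]]'
python3 -m creep '[[0,0,0,0,0,0,0],[0,0,0,0,0,0,0],[0,0,0,0,0,0,0]]'
python3 - <<'E'
from h import *
c=capture("scene"); s=r.get_state(); p=s["tcp_pos"];print(p,proj(c,p-[0,0,.1515]))
save(cv2.resize(np.ascontiguousarray(c["frame"])[60:220,220:350],None,fx=3,fy=3,interpolation=cv2.INTER_CUBIC),"over.png")
E
```

```text
time_s: 16.02
tcp_pos: [0.4722, -0.0909, 0.3164]
eef_rot: [179.9, 0.0, -161.3]
contact_force: [0.1, 0.4, -1.7]
gripper_width: 0.0175
gripper_force: 20.0
time_s: 16.27
tcp_pos: [0.4748, -0.0922, 0.316]
eef_rot: [180.0, -0.1, -161.3]
contact_force: [-0.6, -0.0, -1.1]
gripper_width: 0.0175
gripper_force: 20.0
[ 0.4748 -0.0922  0.316 ] [281.5255 145.5855]
```

View pics/over.png

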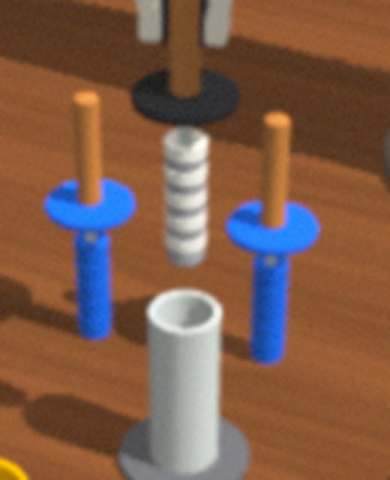

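Brush foot is aligned above the can mouth (can rim at about 281,163 in the scene picture). Lower it.

```bash
python3 -m creep '[[0,0,0,-0.6,0,0,0],[0,0,0,-0.6,0,0,0],[0,0,0,-0.6,0,0,0],[0,0,0,-0.6,0,0,0],[0,0,0,0,0,0,0]]'
python3 -m creep '[[0,0,0,-0.7,0,0,0],[0,0,0,-0.7,0,0,0],[0,0,0,-0.7,0,0,0],[0,0,0,-0.6,0,0,0],[0,0,0,-0.4,0,0,0],[0,0,0,-0.3,0,0,0],[0,0,0,-0.1,0,0,0],[0,0,0,0,0,0,0]]'
```

```text
time_s: 16.73
tcp_pos: [0.4731, -0.0922, 0.2532]
eef_rot: [179.9, -0.3, -161.4]
contact_force: [-0.3, 0.3, -0.7]
gripper_width: 0.0181
gripper_force: 20.0
time_s: 17.4
tcp_pos: [0.4747, -0.0921, 0.169]
eef_rot: [-180.0, -0.0, -161.3]
contact_force: [0.5, -0.1, -0.3]
gripper_width: 0.0178
gripper_force: 20.0
```

```bash
python3 -m creep '[[0,0,0,-0.08,0,0,0],[0,0,0,0,0,0,0],[40,0,0,0,0,0,0],[87.6,0,0,0,0,0,0],[87.6,0,0,0,0,0,0],[87.6,0,0,0,0,0,0],[87.6,0,0,0,0,0,0],[87.6,0,0,0,0,0,0]]'
python3 -m creep '[[87.6,0,0,0,0,0,0],[87.6,0,0,0,0,0,0],[87.6,0,0,0,0,0,0],[87.6,0,0,0,0,0,0],[87.6,0,0,0,0,0,0]]'
python3 -m creep '[[87.6,0,0,0.5,0,0,0],[87.6,0,0,0.8,0,0,0],[87.6,0,0,0.8,0,0,0],[87.6,0,0,0.8,0,0,0],[87.6,0,0,0.6,0,0,0],[87.6,0.4,-0.8,0,0,0,0],[87.6,0.4,-0.8,0,0,0,0],[87.6,0.4,-0.8,0,0,0,0]]'
python3 -m creep '[[87.6,0.4,-1,0,0,0,0],[87.6,0.4,-1,0,0,0,0],[87.6,0.4,-1,0,0,0,0],[87.6,0.4,-1,0,0,0,0],[87.6,0,0,0,0,0,0],[87.6,0,0,0,0,0,0],[87.6,0,0,0,0,0,0]]'
python3 - <<'E'
from h import *
c=toponly(name="scene"); toponly(); s=r.get_state(); p=s["tcp_pos"];print(p)
save(c["frame"],"hung.png")
E
```

```text
time_s: 18.07
tcp_pos: [0.4746, -0.092, 0.1672]
eef_rot: [-180.0, 0.0, -161.3]
contact_force: [0.3, -0.9, 0.1]
gripper_width: 0.0522
gripper_force: 0.0
time_s: 18.48
tcp_pos: [0.4745, -0.092, 0.167]
eef_rot: [180.0, -0.0, -161.3]
contact_force: [-0.3, 0.8, -0.0]
gripper_width: 0.0845
gripper_force: 0.0
time_s: 19.15
tcp_pos: [0.505, -0.1524, 0.2552]
eef_rot: [-180.0, 0.1, -161.3]
contact_force: [-1.1, 0.1, 1.5]
gripper_width: 0.0874
gripper_force: 0.0
time_s: 19.73
tcp_pos: [0.5442, -0.252, 0.2541]
eef_rot: [180.0, -0.0, -161.4]
contact_force: [0.1, -0.1, -0.2]
gripper_width: 0.0877
gripper_force: 0.0
scene [138 148  35  54] 0.096 [ 0.5358 -0.3558] 78
scene [138 148  35  54] 0.06 [ 0.5312 -0.3603] 397
scene [196 212  36  46] 0.096 [ 0.6209 -0.1604] 565
scene [196 212  36  46] 0.06 [ 0.6203 -0.1614] 50
top [398 209  45  28] 0.096 [ 0.5252 -0.3623] 360
top [398 209  45  28] 0.06 [ 0.5292 -0.3731] 307
[ 0.5443 -0.2514  0.2547]
```

View pics/hung.png

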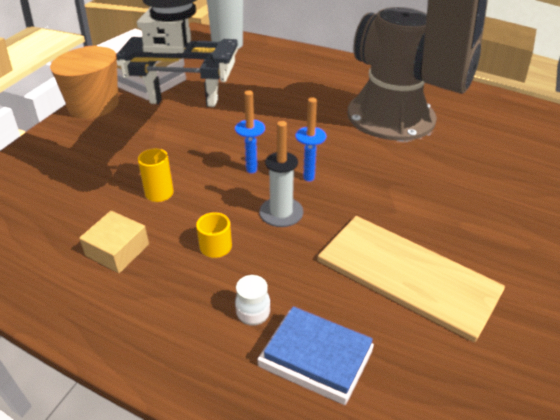

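```bash
python3 -m creep '[[87.6,-0.1,-0.9,0,0,0,0],[87.6,-0.1,-0.9,0,0,0,0],[87.6,-0.1,-0.9,0,0,0,0],[87.6,-0.1,-0.9,0,0,0,0],[87.6,-0.1,-0.78,0,0,0,0],[87.6,0,0,-0.8,0,0,0],[87.6,0,0,-1,0,0,0],[87.6,0,0,-1,0,0,0]]' 12
python3 -m creep '[[87.6,0,0,-0.7,0,0,0],[87.6,0,0,0,0,0,0],[87.6,0,0,0,0,0,0]]'
python3 - <<'E'
from h import *
c=capture("scene"); s=r.get_state(); p=s["tcp_pos"];print(p)
save(cv2.resize(np.ascontiguousarray(c["frame"])[60:210,80:240],None,fx=3,fy=3,interpolation=cv2.INTER_CUBIC),"pick1.png")
E
```

```text
time_s: 20.5
tcp_pos: [0.5323, -0.3611, 0.1848]
eef_rot: [-179.9, 0.1, -161.3]
contact_force: [-0.3, -0.2, -1.1]
gripper_width: 0.0878
gripper_force: 0.0
time_s: 20.75
tcp_pos: [0.5319, -0.3608, 0.1671]
eef_rot: [180.0, -0.1, -161.3]
contact_force: [1.3, 0.5, 1.4]
gripper_width: 0.088
gripper_force: 0.0
[ 0.5326 -0.3612  0.1684]
```

View pics/pick1.png

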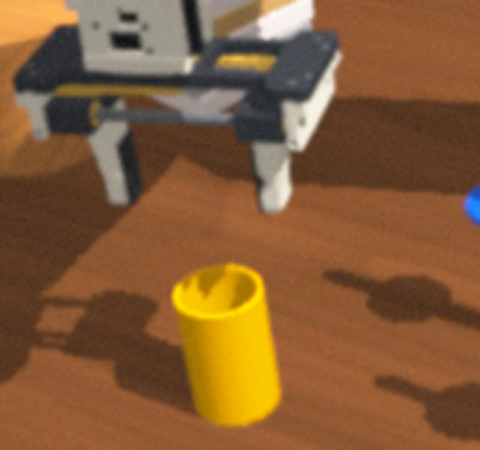

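```bash
python3 -m creep '[[87.6,0,0,-0.7,0,0,0],[87.6,0,0,-0.8,0,0,0],[87.6,0,0,-0.8,0,0,0],[87.6,0,0,-0.8,0,0,0],[87.6,0,0,-0.7,0,0,0],[87.6,0,0,-0.5,0,0,0],[87.6,0,0,-0.2,0,0,0],[87.6,0,0,0,0,0,0]]' 10
python3 -m creep '[[75,0,0,0,0,0,0],[66,0,0,0,0,0,0],[62,0,0,0,0,0,0],[58,0,0,0,0,0,0],[50,0,0,0,0,0,0],[50,0,0,0,0,0,0],[50,0,0,0,0,0,0],[50,0,0,0,0,0,0]]' 10
```

```text
time_s: 21.47
tcp_pos: [0.5324, -0.3614, 0.0549]
eef_rot: [-180.0, 0.0, -161.3]
contact_force: [0.6, 0.5, 0.1]
gripper_width: 0.0876
gripper_force: 0.0
time_s: 22.13
tcp_pos: [0.5321, -0.3614, 0.0552]
eef_rot: [-180.0, 0.0, -161.3]
contact_force: [-1.0, 2.7, 5.6]
gripper_width: 0.0602
gripper_force: 10.0
```

```bash
python3 -m creep '[[50,0,0,0.3,0,0,0],[50,0,0,0.5,0,0,0],[50,0,0,0.4,0,0,0],[50,0,0,0,0,0,0],[50,0,0,0,0,0,0],[50,0,0,0,0,0,0]]' 10
python3 - <<'E'
from h import *
c=toponly(z0=.03,name="scene"); s=r.get_state(); print(s["tcp_pos"],s["contact_force"],s["gripper_width"],s["gripper_force"])
E
```

```text
time_s: 22.63
tcp_pos: [0.5317, -0.3613, 0.0842]
eef_rot: [180.0, -0.0, -161.4]
contact_force: [-0.6, -0.2, -2.1]
gripper_width: 0.0605
gripper_force: 10.0
scene [135 139  36  53] 0.096 [ 0.5372 -0.3564] 223
scene [135 139  36  53] 0.06 [ 0.5338 -0.3602] 370
scene [196 212  36  46] 0.096 [ 0.6437 -0.1444] 713
scene [196 212  36  46] 0.06 [ 0.6436 -0.1436] 150
[ 0.5316 -0.3613  0.0839] [-0.6087 -0.9649 -3.1204] 0.06019156636949237 9.999435783283843
```

```bash
python3 -m creep '[[50,0,0,0.6,0,0,0],[50,0,0,1,0,0,0],[50,0,0,1,0,0,0],[50,0,0,1,0,0,0],[50,0,0,1,0,0,0],[50,0,0,1,0,0,0],[50,0,0,1,0,0,0],[50,0,0,1,0,0,0]]' 10
python3 -m creep '[[50,0,0,1,0,0,0],[50,0,0.5,0.4,0,0,0],[50,0.4,0.8,0,0,0,0],[50,0.4,1,0,0,0,0],[50,0.4,1,0,0,0,0],[50,0.4,1,0,0,0,0],[50,0.4,1,0,0,0,0],[50,0,1,0,0,0,0]]'
python3 -m creep '[[50,0,1,0,0,0,0],[50,0,1,0,0,0,0],[50,0,1,0,0,0,0],[50,0,1,0,0,0,0],[50,0,1,0,0,0,0],[50,0,1,0,0,0,0],[50,0,1,0,0,0,0],[50,0,1,0,0,0,0]]'
python3 -m creep '[[50,0,1,0,0,0,0],[50,0,1,0,0,0,0],[50,0,1,0,0,0,0],[50,0,1,0,0,0,0],[50,-0.4,1,0,0,0,0],[50,-0.4,1,0,0,0,0],[50,-0.4,1,0,0,0,0],[50,-0.4,1,0,0,0,0]]'
python3 -m creep '[[50,0,1,0,0,0,0],[50,0,1,0,0,0,0],[50,0,0.9,0,0,0,0],[50,0,0,0,0,0,0],[50,0,0,0,0,0,0],[50,0,0,0,0,0,0]]'
```

```text
time_s: 23.35
tcp_pos: [0.5316, -0.3612, 0.2749]
eef_rot: [179.9, -0.1, -161.3]
contact_force: [0.2, -0.3, -2.0]
gripper_width: 0.0604
gripper_force: 10.0
time_s: 24.02
tcp_pos: [0.5828, -0.2019, 0.3076]
eef_rot: [179.9, -0.1, -161.3]
contact_force: [0.1, 0.4, -1.7]
gripper_width: 0.0604
gripper_force: 10.0
time_s: 24.68
tcp_pos: [0.5811, -0.0023, 0.3083]
eef_rot: [180.0, -0.1, -161.3]
contact_force: [-0.4, 0.4, -1.9]
gripper_width: 0.0601
gripper_force: 10.0
time_s: 25.35
tcp_pos: [0.5406, 0.1974, 0.3082]
eef_rot: [-180.0, -0.1, -161.3]
contact_force: [1.0, 0.4, -1.9]
gripper_width: 0.0602
gripper_force: 10.0
time_s: 25.85
tcp_pos: [0.5413, 0.2684, 0.3085]
eef_rot: [-180.0, -0.1, -161.3]
contact_force: [-0.5, 0.2, -2.2]
gripper_width: 0.0604
gripper_force: 10.0
```

```bash
python3 -m creep '[[50,0,0,-0.8,0,0,0],[50,0,0,-1,0,0,0],[50,0,0,-1,0,0,0],[50,0,0,-1,0,0,0],[50,0,0,-1,0,0,0],[50,0,0,-1,0,0,0],[50,0,0,-1,0,0,0],[50,0,0,-0.8,0,0,0]]' 10
python3 -m creep '[[50,0,0,-0.6,0,0,0],[50,0,0,-0.5,0,0,0],[50,0,0,-0.3,0,0,0],[50,0,0,0,0,0,0],[50,0,0,0,0,0,0],[50,0,0,0,0,0,0]]'
python3 -m creep '[[50,0,0,-0.08,0,0,0],[50,0,0,-0.08,0,0,0],[50,0,0,-0.08,0,0,0],[50,0,0,-0.06,0,0,0],[50,0,0,0,0,0,0],[50,0,0,0,0,0,0]]'
```

```text
time_s: 26.52
tcp_pos: [0.5413, 0.2669, 0.1177]
eef_rot: [-180.0, -0.1, -161.4]
contact_force: [-0.1, -0.6, -1.7]
gripper_width: 0.0603
gripper_force: 10.0
time_s: 27.02
tcp_pos: [0.5426, 0.2686, 0.0856]
eef_rot: [180.0, 0.1, -161.3]
contact_force: [0.6, 0.1, -1.8]
gripper_width: 0.0605
gripper_force: 10.0
time_s: 27.52
tcp_pos: [0.5419, 0.2685, 0.077]
eef_rot: [-180.0, -0.0, -161.3]
contact_force: [-0.0, 0.4, -2.0]
gripper_width: 0.0601
gripper_force: 10.0
```

```bash
python3 -m creep '[[50,0,0,-0.08,0,0,0],[50,0,0,-0.06,0,0,0],[50,0,0,-0.04,0,0,0],[50,0,0,0,0,0,0],[50,0,0,0,0,0,0]]'
python3 -m creep '[[50,0,0,-0.04,0,0,0],[50,0,0,0,0,0,0],[50,0,0,0,0,0,0]]'
```

```text
time_s: 27.93
tcp_pos: [0.5419, 0.2685, 0.0724]
eef_rot: [-180.0, -0.0, -161.3]
contact_force: [0.7, -0.4, -1.8]
gripper_width: 0.06
gripper_force: 10.0
time_s: 28.18
tcp_pos: [0.542, 0.2685, 0.0715]
eef_rot: [-180.0, -0.0, -161.3]
contact_force: [-0.5, 0.3, -2.4]
gripper_width: 0.0601
gripper_force: 10.0
```

```bash
python3 -m creep '[[50,0,0,-0.03,0,0,0],[50,0,0,0,0,0,0],[50,0,0,0,0,0,0]]'
python3 -m creep '[[50,0,0,-0.03,0,0,0],[50,0,0,0,0,0,0],[50,0,0,0,0,0,0]]'
```

```text
time_s: 28.43
tcp_pos: [0.5421, 0.2686, 0.0712]
eef_rot: [180.0, 0.0, -161.3]
contact_force: [-1.2, -0.9, 2.6]
gripper_width: 0.0601
gripper_force: 10.0
time_s: 28.68
tcp_pos: [0.5423, 0.2686, 0.0712]
eef_rot: [180.0, 0.1, -161.3]
contact_force: [-4.6, -0.8, 8.6]
gripper_width: 0.0601
gripper_force: 10.0
```

```bash
python3 -m creep '[[65,0,0,0,0,0,0],[75,0,0,0,0,0,0],[87.6,0,0,0,0,0,0],[87.6,0,0,0,0,0,0],[87.6,0,0,0,0,0,0],[87.6,0,0,0,0,0,0],[87.6,0,0,0,0,0,0],[87.6,0,0,0,0,0,0]]'
python3 -m creep '[[87.6,0,0,0.5,0,0,0],[87.6,0,0,0.9,0,0,0],[87.6,0,0,1,0,0,0],[87.6,0,0,1,0,0,0],[87.6,0,0,1,0,0,0],[87.6,0,0,1,0,0,0],[87.6,0,0,1,0,0,0],[87.6,0,0,0.6,0,0,0]]'
python3 -m creep '[[87.6,0.4,-0.8,0,0,0,0],[87.6,0.4,-1,0,0,0,0],[87.6,0.4,-1,0,0,0,0],[87.6,0.4,-1,0,0,0,0],[87.6,0.4,-1,0,0,0,0],[87.6,0.4,-1,0,0,0,0],[87.6,0.4,-1,0,0,0,0],[87.6,0.2,-1,0,0,0,0]]'
python3 - <<'E'
from h import *
c=toponly(z0=.016,name="scene");toponly();toponly(z0=.016); s=r.get_state(); print(s["tcp_pos"])
print(proj(c,[.542,.2685,.016]))
o=outline_of(c,"display_tray")[0]["region"].astype(np.uint8)
k=max(cv2.findContours(o,0,2)[0],key=cv2.contourArea)
for q in cv2.approxPolyDP(k,6,True)[:,0]: print("tray pt",q,at(c,*map(float,q),.016))
E
```

```text
time_s: 29.35
tcp_pos: [0.542, 0.2685, 0.07]
eef_rot: [-180.0, -0.0, -161.3]
contact_force: [0.0, 0.3, 0.2]
gripper_width: 0.0877
gripper_force: 0.0
time_s: 30.02
tcp_pos: [0.5428, 0.2689, 0.2483]
eef_rot: [180.0, 0.2, -161.3]
contact_force: [0.5, 0.7, 0.1]
gripper_width: 0.0874
gripper_force: 0.0
time_s: 30.68
tcp_pos: [0.6177, 0.0722, 0.2448]
eef_rot: [-180.0, -0.0, -161.3]
contact_force: [1.1, -0.2, 0.1]
gripper_width: 0.0878
gripper_force: 0.0
scene [197 213  35  45] 0.096 [ 0.634  -0.1511] 666
scene [197 213  35  45] 0.06 [ 0.634  -0.1501] 134
scene [432 238  47  63] 0.096 [0.5424 0.2701] 160
scene [432 238  47  63] 0.06 [0.5101 0.2712] 532
top [310 164  32  35] 0.096 [ 0.6115 -0.1621] 163
top [310 164  32  35] 0.06 [ 0.6166 -0.1653] 25
top [ 95 196  46  34] 0.096 [0.5436 0.2727] 67
top [ 95 196  46  34] 0.06 [0.5473 0.2858] 198
top [310 164  32  35] 0.096 [ 0.6054 -0.1573] 202
top [310 164  32  35] 0.06 [ 0.6136 -0.1629] 42
top [ 95 196  46  34] 0.096 [0.5413 0.2665] 111
top [ 95 196  46  34] 0.06 [0.5455 0.2794] 174
[0.6172 0.0717 0.2448]
[446.9861 287.355 ]
tray pt [319 254] [0.566  0.0303 0.016 ]
tray pt [319 261] [0.5823 0.0373 0.016 ]
tray pt [474 341] [0.6371 0.3386 0.016 ]
tray pt [504 287] [0.4961 0.3664 0.016 ]
tray pt [473 272] [0.4843 0.305  0.016 ]
tray pt [461 299] [0.5578 0.298  0.016 ]
tray pt [442 301] [0.5766 0.2678 0.016 ]
tray pt [429 288] [0.5574 0.239  0.016 ]
tray pt [437 255] [0.471  0.2321 0.016 ]
tray pt [357 216] [0.4351 0.0575 0.016 ]
```

```bash
python3 -m creep '[[87.6,0,-0.9,0,0,0,0],[87.6,0,-1,0,0,0,0],[87.6,0,-1,0,0,0,0],[87.6,0,-1,0,0,0,0],[87.6,0,-1,0,0,0,0],[87.6,0,-1,0,0,0,0],[87.6,0,-1,0,0,0,0],[87.6,0,-1,0,0,0,0]]' 10
python3 -m creep '[[87.6,0,-1,0,0,0,0],[87.6,0,-0.54,0,0,0,0],[87.6,0,0,-0.6,0,0,0],[87.6,0,0,-0.9,0,0,0],[87.6,0,0,-0.9,0,0,0],[87.6,0,0,-0.9,0,0,0],[87.6,0,0,0,0,0,0],[87.6,0,0,0,0,0,0]]'
python3 - <<'E'
from h import *
c=toponly(name="scene"); s=r.get_state(); print(s["tcp_pos"])
E
```

```text
time_s: 31.55
tcp_pos: [0.617, -0.124, 0.2452]
eef_rot: [180.0, 0.0, -161.3]
contact_force: [-0.2, 0.6, 0.9]
gripper_width: 0.0872
gripper_force: 0.0
time_s: 32.22
tcp_pos: [0.6166, -0.1617, 0.1619]
eef_rot: [180.0, -0.1, -161.3]
contact_force: [1.0, -0.6, 1.5]
gripper_width: 0.0879
gripper_force: 0.0
scene [196 212  36  46] 0.096 [ 0.6209 -0.1604] 559
scene [196 212  36  46] 0.06 [ 0.6198 -0.1617] 52
scene [432 238  46  63] 0.096 [0.5268 0.2698] 94
scene [432 238  46  63] 0.06 [0.5008 0.2707] 576
[ 0.6176 -0.162   0.1634]
```

```bash
python3 -m creep '[[87.6,0,-0.08,-0.7,0,0,0],[87.6,0,0,-0.9,0,0,0],[87.6,0,0,-0.9,0,0,0],[87.6,0,0,-0.9,0,0,0],[87.6,0,0,-0.9,0,0,0],[87.6,0,0,-0.7,0,0,0],[87.6,0,0,-0.4,0,0,0],[87.6,0,0,-0.1,0,0,0]]' 10
python3 -m creep '[[87.6,0,0,0,0,0,0],[75,0,0,0,0,0,0],[66,0,0,0,0,0,0],[62,0,0,0,0,0,0],[58,0,0,0,0,0,0],[50,0,0,0,0,0,0],[50,0,0,0,0,0,0],[50,0,0,0,0,0,0]]' 10
python3 -m creep '[[50,0,0,0,0,0,0],[50,0,0,0.3,0,0,0],[50,0,0,0.5,0,0,0],[50,0,0,0.4,0,0,0],[50,0,0,0,0,0,0],[50,0,0,0,0,0,0]]' 10
```

```text
time_s: 32.93
tcp_pos: [0.6172, -0.1642, 0.0247]
eef_rot: [180.0, -0.0, -161.3]
contact_force: [-0.6, -1.0, 0.7]
gripper_width: 0.0877
gripper_force: 0.0
time_s: 33.6
tcp_pos: [0.6173, -0.1644, 0.0257]
eef_rot: [-180.0, 0.0, -161.3]
contact_force: [-1.9, 2.2, 5.7]
gripper_width: 0.0605
gripper_force: 10.0
time_s: 34.1
tcp_pos: [0.6174, -0.1644, 0.0557]
eef_rot: [-180.0, 0.1, -161.3]
contact_force: [-0.0, -0.1, -1.5]
gripper_width: 0.0602
gripper_force: 10.0
```

```bash
python3 -m creep '[[50,0,0,0.6,0,0,0],[50,0,0,1,0,0,0],[50,0,0,1,0,0,0],[50,0,0,1,0,0,0],[50,0,0,1,0,0,0],[50,0,0,1,0,0,0],[50,0,0,1,0,0,0],[50,0,0.5,1,0,0,0]]' 10
python3 -m creep '[[50,0,0.8,0.2,0,0,0],[50,0,1,0,0,0,0],[50,0,1,0,0,0,0],[50,0,1,0,0,0,0],[50,0,1,0,0,0,0],[50,-0.5,1,0,0,0,0],[50,-0.5,1,0,0,0,0],[50,-0.6,1,0,0,0,0]]'
python3 -m creep '[[50,-0.6,1,0,0,0,0],[50,-0.6,1,0,0,0,0],[50,-0.6,1,0,0,0,0],[50,-0.6,0.2,0,0,0,0],[50,0,0,0,0,0,0],[50,0,0,0,0,0,0]]'
```

```text
time_s: 34.77
tcp_pos: [0.6163, -0.1531, 0.2453]
eef_rot: [180.0, -0.1, -161.4]
contact_force: [1.4, -0.3, -2.4]
gripper_width: 0.0601
gripper_force: 10.0
time_s: 35.43
tcp_pos: [0.5762, 0.0441, 0.2487]
eef_rot: [180.0, -0.1, -161.4]
contact_force: [1.2, 1.1, -1.2]
gripper_width: 0.0605
gripper_force: 10.0
time_s: 35.93
tcp_pos: [0.5162, 0.1235, 0.2497]
eef_rot: [180.0, -0.0, -161.2]
contact_force: [-1.0, -0.0, -1.4]
gripper_width: 0.0607
gripper_force: 10.0
```

```bash
python3 -m creep '[[50,0,0,-0.8,0,0,0],[50,0,0,-1,0,0,0],[50,0,0,-1,0,0,0],[50,0,0,-1,0,0,0],[50,0,0,-1,0,0,0],[50,0,0,-1,0,0,0],[50,0,0,-0.9,0,0,0],[50,0,0,-0.6,0,0,0]]' 10
python3 -m creep '[[50,0,0,-0.4,0,0,0],[50,0,0,-0.25,0,0,0],[50,0,0,-0.15,0,0,0],[50,0,0,0,0,0,0],[50,0,0,0,0,0,0],[50,0,0,0,0,0,0]]'
```

```text
time_s: 36.6
tcp_pos: [0.5164, 0.1217, 0.0648]
eef_rot: [-180.0, -0.2, -161.4]
contact_force: [0.8, -0.3, -2.3]
gripper_width: 0.0605
gripper_force: 10.0
time_s: 37.1
tcp_pos: [0.5176, 0.1233, 0.0484]
eef_rot: [180.0, 0.1, -161.3]
contact_force: [-0.6, -0.1, -1.4]
gripper_width: 0.0603
gripper_force: 10.0
```

```bash
python3 -m creep '[[50,0,0,-0.08,0,0,0],[50,0,0,-0.06,0,0,0],[50,0,0,-0.06,0,0,0],[50,0,0,0,0,0,0],[50,0,0,0,0,0,0]]'
python3 -m creep '[[50,0,0,-0.04,0,0,0],[50,0,0,0,0,0,0],[50,0,0,0,0,0,0]]'
python3 -m creep '[[50,0,0,-0.03,0,0,0],[50,0,0,0,0,0,0],[50,0,0,0,0,0,0]]'
```

```text
time_s: 37.52
tcp_pos: [0.5169, 0.123, 0.0425]
eef_rot: [-180.0, -0.0, -161.3]
contact_force: [0.2, -0.0, -1.1]
gripper_width: 0.0604
gripper_force: 10.0
time_s: 37.77
tcp_pos: [0.5172, 0.1231, 0.0417]
eef_rot: [180.0, 0.0, -161.3]
contact_force: [0.1, 0.3, 0.5]
gripper_width: 0.0601
gripper_force: 10.0
time_s: 38.02
tcp_pos: [0.5172, 0.1231, 0.0416]
eef_rot: [-180.0, 0.0, -161.3]
contact_force: [-2.8, -0.4, 7.8]
gripper_width: 0.0599
gripper_force: 10.0
```

Down. Release, retreat upwards and well away to the right (past the blue brushes, high), then look.

```bash
python3 -m creep '[[65,0,0,0,0,0,0],[75,0,0,0,0,0,0],[87.6,0,0,0,0,0,0],[87.6,0,0,0,0,0,0],[87.6,0,0,0,0,0,0],[87.6,0,0,0,0,0,0],[87.6,0,0,0,0,0,0],[87.6,0,0,0,0,0,0]]'
python3 -m creep '[[87.6,0,0,0.5,0,0,0],[87.6,0,0,0.9,0,0,0],[87.6,0,0,1,0,0,0],[87.6,0,0,1,0,0,0],[87.6,0,0,1,0,0,0],[87.6,0,0,1,0,0,0],[87.6,0,0,1,0,0,0],[87.6,0,0,1,0,0,0]]'
python3 -m creep '[[87.6,0,0,1,0,0,0],[87.6,0,0,1,0,0,0],[87.6,0.5,-1,0,0,0,0],[87.6,0.5,-1,0,0,0,0],[87.6,0.5,-1,0,0,0,0],[87.6,0.5,-1,0,0,0,0],[87.6,0.5,-1,0,0,0,0],[87.6,0,-1,0,0,0,0]]'
python3 -m creep '[[87.6,0,-1,0,0,0,0],[87.6,0,-1,0,0,0,0],[87.6,0,-1,0,0,0,0],[87.6,0,-1,0,0,0,0],[87.6,0,-1,0,0,0,0],[87.6,0,-1,0,0,0,0],[87.6,0,-1,0,0,0,0],[87.6,0,-1,0,0,0,0]]'
python3 -m creep '[[87.6,0,-1,0,0,0,0],[87.6,0,-1,0,0,0,0],[87.6,0,-1,0,0,0,0],[87.6,0,-1,0,0,0,0],[87.6,0,-1,0,0,0,0],[87.6,0,-1,0,0,0,0],[87.6,0,0,0,0,0,0],[87.6,0,0,0,0,0,0]]'
python3 - <<'E'
from h import *
c=toponly(z0=.016,name="scene");t=toponly(z0=.016); s=r.get_state(); print(s["tcp_pos"],s["time_s"])
for n in("book_stack","jar","gift_box"): print(n,search_frame(c,n)[:1],search_frame(t,n)[:1])
a=np.ascontiguousarray(c["frame"])[80:420,120:520]; b=np.ascontiguousarray(t["frame"])[90:430,60:460]
b=cv2.copyMakeBorder(b,0,340-b.shape[0],0,400-b.shape[1],cv2.BORDER_CONSTANT)
save(np.hstack([a,b]),"final.png")
E
```

```text
time_s: 38.68
tcp_pos: [0.517, 0.123, 0.0408]
eef_rot: [-180.0, -0.0, -161.3]
contact_force: [-0.5, -0.3, 1.0]
gripper_width: 0.0874
gripper_force: 0.0
time_s: 39.35
tcp_pos: [0.5168, 0.1229, 0.2272]
eef_rot: [180.0, 0.0, -161.3]
contact_force: [0.0, 0.0, -0.2]
gripper_width: 0.0874
gripper_force: 0.0
time_s: 40.02
tcp_pos: [0.5809, -0.0282, 0.2752]
eef_rot: [-180.0, -0.0, -161.3]
contact_force: [0.8, 1.1, -0.8]
gripper_width: 0.0876
gripper_force: 0.0
time_s: 40.68
tcp_pos: [0.5792, -0.2282, 0.2757]
eef_rot: [180.0, -0.0, -161.3]
contact_force: [0.5, 0.3, -0.1]
gripper_width: 0.0876
gripper_force: 0.0
time_s: 41.35
tcp_pos: [0.5789, -0.3781, 0.2748]
eef_rot: [179.9, -0.1, -161.5]
contact_force: [-1.3, -0.6, 0.1]
gripper_width: 0.0878
gripper_force: 0.0
scene [360 219  36  46] 0.096 [0.52   0.1237] 690
scene [360 219  36  46] 0.06 [0.5184 0.1242] 140
scene [432 238  47  63] 0.096 [0.5408 0.2706] 163
scene [432 238  47  63] 0.06 [0.5143 0.2711] 534
top [ 95 196  46  34] 0.096 [0.5413 0.2649] 112
top [ 95 196  46  34] 0.06 [0.5454 0.2786] 173
top [172 211  35  31] 0.096 [0.5155 0.1115] 270
top [172 211  35  31] 0.06 [0.5166 0.12  ] 102
[ 0.5793 -0.3767  0.2755] 41.45
book_stack [{'bbox': [258.0, 307.6, 371.3, 410.1], 'conf': 0.98}] [{'bbox': [165.1, 91.8, 236.2, 144.6], 'conf': 0.74}]
jar [{'bbox': [236.0, 277.7, 274.0, 324.7], 'conf': 0.62}] [{'bbox': [248.7, 114.3, 274.2, 146.8], 'conf': 0.83}]
gift_box [{'bbox': [77.0, 209.6, 147.3, 275.6], 'conf': 0.9}] []
```

View pics/final.png

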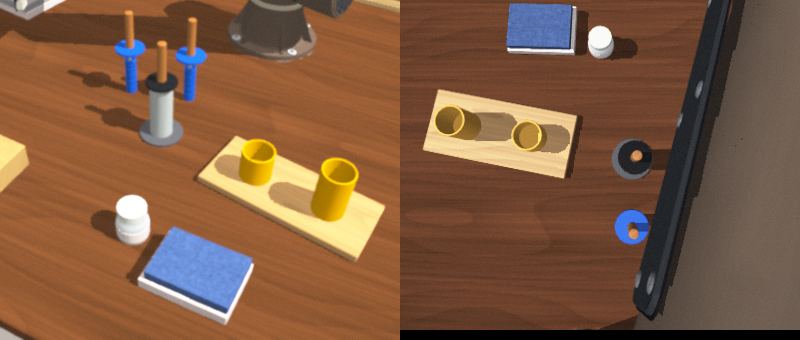

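Both tumblers stand upright on the tray, well inside its edges and about 150 mm apart. The brush hangs in its can, and the books, jar and gift box are unmoved. Handing in.

```bash
python3 -c "
from plant import close_job
print(close_job())"
```

```text
the job is handed in; nothing more can be done
None
```

I handed the job in without a verdict coming back: I dusted the tall tumbler and then the short one (no middle one was there), hung the brush back in its holder, and stood both tumblers apart on the tray, with the books, jar and gift box where they were.

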